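Put the lino gouges away in their fitted case and lid it

TASK

Pick out the three lino gouges and lay each one down in its own groove of the open wooden case, handle in the wide notch and blade in the narrow one, so the middle gouge lies head to tail with the other two. Then put the lid on the case so that it sits fully home. Leave the scraper, the brush and the roll of tape where they are.

Things in the scene. Friction and masses are not known exactly. Their poses are not given: they have to be found in the camera images.
- case: open wooden case, fixed; 167 (x) by 180 (y) mm, rim 34 high, felt floor 6 up. Origin: centre of underside. Two notched rails (27 high, 8 thick) at x = -29 and +29 make grooves along x at y = -46, 0, +46. Handle notch (25 wide): at x = -29 in the outer grooves, at +29 in the middle one; blade notch (13 wide) on the other rail. A seated gouge is centred at x = 0 (9 mm play), z = 6; ends are finger room
- lid: slip-over plywood lid, loose, lying right side up; 185 (x) by 198 (y) mm, 220 g. Origin: centre of the skirt's lower edge. Skirt 14 mm deep, 4 mm clear of the case all round; panel top at z = 20. Bar grip at the centre along y: 80 long, 16 wide in x, z = 20 to 45 mm. Seated its origin is 20 mm above the case's underside, y along the case's y, either way round. A gouge above the rim keeps it up
- gouge_a: lino gouge, dark brown handle: mushroom-shaped wooden handle, slim steel blade; 137 mm long. Origin: midway along, on its underside; x runs from handle to blade tip. Handle round, from x = -68 to -3 mm: thickest at x = -57 (25 mm, axis 12.5 up), tapering to 9 mm at x = -3. Blade 7 mm wide, sloping down to the tip at x = 69. 45 g, centre of mass near x = -38; grip across the thick part about x = -54
- gouge_b: lino gouge, pale handle: mushroom-shaped wooden handle, slim steel blade; 137 mm long. Origin: midway along, on its underside; x runs from handle to blade tip. Shape and measures as gouge_a
- gouge_c: lino gouge, mid-brown striped handle: mushroom-shaped wooden handle, slim steel blade; 137 mm long. Origin: midway along, on its underside; x runs from handle to blade tip. Shape and measures as gouge_a
- scraper: ink scraper with a brown wooden handle and a broad 45 mm steel blade, 186 mm long, 17 mm high: not a gouge, stays where it lies. Origin: middle of its underside; x towards the blade
- brush: flat brush with a thin pale handle, 242 mm long, 10 mm high: stays where it lies. Origin: middle of its underside; x towards the bristles
- tape: roll of masking tape lying flat, 96 mm across, 25 mm high: stays where it lies. Origin: centre of its underside

How it is judged (in metres and radians):
On the way:
1. all three gouges lie down in the three grooves, one in each, let go ((y of gouge_a in the frame of case between -0.061 and -0.031 m or y of gouge_a in the frame of case between -0.015 and 0.015 m or y of gouge_a in the frame of case between 0.031 and 0.061 m) and x of gouge_a in the frame of case between -0.012 and 0.012 m and z of gouge_a in the frame of case between 0.003 and 0.016 m and angle between the x axis of each of gouge_a, gouge_b, gouge_c and the x axis of case, either way round below 0.2 rad and angle between each of gouge_a, gouge_b, gouge_c's own z axis and vertical below 1.2 rad and (y of gouge_b in the frame of case between -0.061 and -0.031 m or y of gouge_b in the frame of case between -0.015 and 0.015 m or y of gouge_b in the frame of case between 0.031 and 0.061 m) and x of gouge_b in the frame of case between -0.012 and 0.012 m and z of gouge_b in the frame of case between 0.003 and 0.016 m and (y of gouge_c in the frame of case between -0.061 and -0.031 m or y of gouge_c in the frame of case between -0.015 and 0.015 m or y of gouge_c in the frame of case between 0.031 and 0.061 m) and x of gouge_c in the frame of case between -0.012 and 0.012 m and z of gouge_c in the frame of case between 0.003 and 0.016 m and linear speed of each of gouge_a, gouge_b, gouge_c below 0.02 m/s and contact force between the fingers and gouge_a below 0.05 N and contact force between the fingers and gouge_b below 0.05 N and contact force between the fingers and gouge_c below 0.05 N), for 0.2 s.
At the end, for the whole second after the job is handed in: Each gouge lies down in a groove of its own, along it (rolled a little on its round handle is fine), its origin within 15 mm of the groove's line and 12 mm of midway along; the lid rests level on the rim all round, within 3 mm of fully home and 12 mm of centred; all is released and at rest ((y of gouge_a in the frame of case between -0.061 and -0.031 m or y of gouge_a in the frame of case between -0.015 and 0.015 m or y of gouge_a in the frame of case between 0.031 and 0.061 m) and x of gouge_a in the frame of case between -0.012 and 0.012 m and z of gouge_a in the frame of case between 0.003 and 0.016 m and angle between the x axis of each of gouge_a, gouge_b, gouge_c and the x axis of case, either way round below 0.2 rad and angle between each of gouge_a, gouge_b, gouge_c's own z axis and vertical below 1.2 rad and (y of gouge_b in the frame of case between -0.061 and -0.031 m or y of gouge_b in the frame of case between -0.015 and 0.015 m or y of gouge_b in the frame of case between 0.031 and 0.061 m) and x of gouge_b in the frame of case between -0.012 and 0.012 m and z of gouge_b in the frame of case between 0.003 and 0.016 m and (y of gouge_c in the frame of case between -0.061 and -0.031 m or y of gouge_c in the frame of case between -0.015 and 0.015 m or y of gouge_c in the frame of case between 0.031 and 0.061 m) and x of gouge_c in the frame of case between -0.012 and 0.012 m and z of gouge_c in the frame of case between 0.003 and 0.016 m and z of lid in the frame of case between 0.016 and 0.023 m and horizontal distance between lid and case below 0.012 m and angle between lid's own z axis and vertical below 0.03 rad and angle between the y axis of lid and the y axis of case, either way round below 0.15 rad and linear speed of each of gouge_a, gouge_b, gouge_c, lid below 0.02 m/s); the robot touches nothing.
It fails at once if the scraper was shifted by more than 25 mm (distance of scraper from where it was at the start of the episode above 0.025 m).
It fails at once if the brush was shifted by more than 25 mm (distance of brush from where it was at the start of the episode above 0.025 m).
It fails at once if the roll of tape was shifted by more than 25 mm (distance of tape from where it was at the start of the episode above 0.025 m).
It also fails if it takes over 93 s, if anything falls off the work surface, if the arm or the gripper's body presses on something with over 40 N, if the wrist force passes 120 N, or if a joint passes its speed limit or range.

ROBOT

A 6-joint arm with a two-finger parallel gripper is mounted at the origin on a cart in front of the work surface, level with it; the furniture and walls round the work are solid. World frame = base frame: x ahead of the robot, y to its left, z up, the work surface at z = 0. Lengths are in mm, angles in rad, forces in N, time in s.
With the tool pointing down it reaches from about 400 to 925 mm from the base axis. Payload 12.5 kg.
Tool frame: the origin (TCP) lies at the very end of the fingers, on their centre line; the grasp point (between the pads) lies 19 mm behind it; z points along the fingers, y is the direction in which the jaws open and shut (so a half turn about z gives the same grasp; the last joint's range is limited). The gripper opens to 95 mm and grips with 3 to 60 N. Pads are 20 mm wide; open, the fingers measure 119 mm over their backs; the gripper's body (75 mm by 180 mm) begins 59 mm behind the grasp point.
Start: joints at [1.236, 0.491, 1.559, -0, 1.092, -0.106], TCP at [141.737, 608.734, 214.661] pointing down, gripper open.
Joint ranges: [-3.1, 3.1], [-0.84, 2.19], [0.05, 2.79], [-1.13, 4.28], [0.06, 2.93], [-2.69, 2.69]. Speed limits (rad/s): [2.22, 2.22, 2.79, 3.14, 3.14, 3.14].

INTERFACE

Orientations are given as [roll, pitch, yaw] about the fixed x, y, z axes, in that order (R = Rz(yaw) Ry(pitch) Rx(roll)).
In Python, from cell import env gives the robot as it stands.
- The arm moves only by the shell command python3 -m pendant 'ROWS'. ROWS is JSON, a list that holds one entry, the list of rows, each a list of 5 numbers: the opening, from 0 (shut) to 1 (fully open), then the shift along the tool's x, y, z in m, then the turn about the tool's z in rad. A call has exactly 8 rows; each row is the pose to reach, as a shift and turn from the pose commanded when the call began, along the tool's axes at that moment; what a row does not reach only later rows make up. A row lasts 1/10 s, in which the tool goes at most 50 mm and 8.59 degrees, less where a joint would pass 70% of its speed; a pose out of reach is approached as far as the arm can. A call with a gripper value outside its range is refused whole. The fingers move at their own pace and stop on an object; the grip force is fixed at half the most. Time passes only in rows, so rows that repeat a pose let the fingers close, or fill a call up. It gives the time, the measured TCP pose, the force and the opening at its end, in the units of the state.
- env.state(): the state, without advancing time (a new reading comes with each control period).
- env.read_camera(name): name is "scene" or "top" or "wrist"; returns a dict with "image" (400x640x3 uint8, blue, green, red), "range_z" (400x640 float32, mm along the optical axis (not along the pixel's ray), 0 where there is no reading), "fx", "fy", "cx", "cy" (pixels), "rvec" (rotation vector, rad) and "tvec" (3), from world to camera coordinates, as OpenCV has them; the wrist camera has in their place "tool_from_camera" (4x4, takes a point from camera to tool coordinates, whose origin is the TCP and whose axes are the flange's). Camera axes: x right, y down, z forward; pixel columns grow to the right and rows downward; lengths in mm; the calibration is good to about 2 mm. A picture is of the moment at which its call begins: read the wrist's pose just before it.
- env.job_done(): hands the job in, once; it reports no verdict.
The state is a dict: "t": time; "joints": joint angles; "qvel": joint speeds; "tau": joint torques, N m; "eef_pos": TCP position; "tcp_rot": TCP orientation; "ft_force": force on the tool from outside, world axes, zero at the start; "moment": the same for the moment, N m; "opening": opening from 0.0 (shut) to 1.0 (fully open).
Only numpy, scipy, OpenCV 4.12 (cv2) and the standard library are available. Lean on these libraries where they do the work, as an engineer would, in place of code of your own. Each camera call takes 0.05 s, during which the arm holds its last target. There are 200 camera calls.

## Working session

There is one attempt and no reset: what is moved stays moved. The work goes in short steps, Python scripts to look and compute and a shell command to move; the robot and the scene stay as the last step left them, time stands still between calls to the robot, and variables do not carry over. Pictures are saved under pics/ and viewed, about 12 in all and at most 16, crops included, and the job is handed in when it is done.

```bash
ls; mkdir -p pics; python3 - <<'E'
from cell import env
import cv2
for n in("top","scene"):
    r=env.read_camera(n);cv2.imwrite(f"pics/{n}0.png",r["image"])
    print(n,r["fx"],r["cx"],r["cy"],r["rvec"],r["tvec"])
s=env.state();print({k:s[k] for k in("t","eef_pos","tcp_rot","opening")})
E
```

```text
pics
top 464.624023010609 325.19860312008933 199.8401351354727 [ 2.12380848 -2.15418297  0.16909428] [-67.64123265 596.06741587 972.51794398]
scene 486.3045942874022 318.6150176677 198.94700746795115 [ 2.01158291 -1.12757259  0.55011019] [-370.74658886  308.8973035   812.80459455]
{'t': 0.1, 'eef_pos': array([141.65283695, 608.51418825, 214.13951194]), 'tcp_rot': array([-3.14064882e+00, -8.73489370e-05,  2.91282846e+00]), 'opening': 0.9977241363152418}
```

View pics/top0.png

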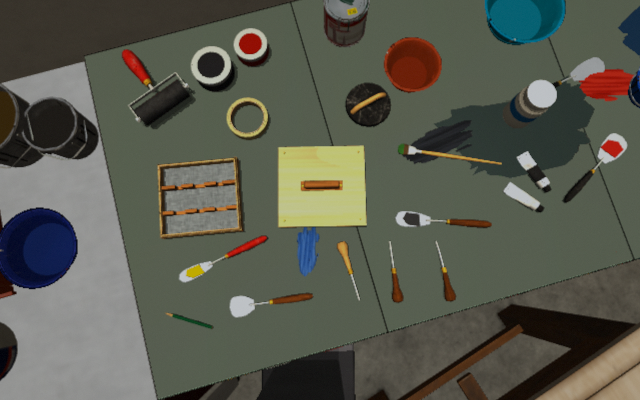

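View pics/scene0.png

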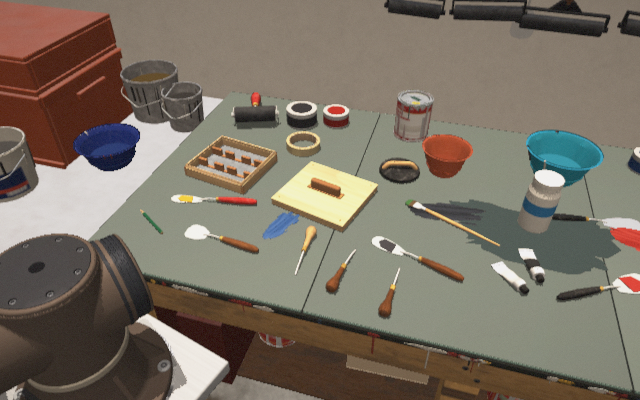

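The top view shows the gouges at pixels (347,270) pale, (395,272) and (443,272) brown. The case is at (200,198), the lid at (322,186), the scraper at (443,221), the brush at (450,155) and the tape at (247,118). Next I'll measure these and look closer.

```bash
cat > h.py <<'E'
import numpy as np,cv2
from cell import env
def cam(n):
    r=env.read_camera(n);r["R"]=cv2.Rodrigues(np.array(r["rvec"],float))[0];return r
def ray(r,px,z):
    px=np.atleast_2d(np.array(px,float))
    d=np.c_[(px[:,0]-r["cx"])/r["fx"],(px[:,1]-r["cy"])/r["fy"],np.ones(len(px))]@r["R"]
    c=-r["R"].T@np.array(r["tvec"],float).ravel()
    return c+d*((z-c[2])/d[:,2])[:,None]
def cloud(r):
    v,u=np.mgrid[0:400,0:640];Z=r["range_z"]
    P=np.stack([(u-r["cx"])/r["fx"]*Z,(v-r["cy"])/r["fy"]*Z,Z],-1)
    return (P-np.array(r["tvec"],float).ravel())@r["R"]
E
python3 - <<'E'
from h import *
np.set_printoptions(precision=1,suppress=True)
r=cam("top");P=cloud(r);im=r["image"]
print("table z",np.median(P[330:350,200:300,2]), P[240:260,375:385].mean((0,1)))
# tall things
def box(name,x0,x1,y0,y1,zlo,zhi):
    m=np.zeros((400,640),np.uint8);m[y0:y1,x0:x1]=1
    m&=((P[...,2]>zlo)&(P[...,2]<zhi)).astype(np.uint8)
    q=P[m>0];rc=cv2.minAreaRect(q[:,:2].astype(np.float32));print(name,len(q),rc,"medz",np.median(q[:,2]));return m
box("case rim",145,250,150,245,28,40)
box("lid",265,380,135,240,14,26)
box("grip",265,380,135,240,35,60)
for n,x0,x1,y0,y1 in(("pale",328,372,233,305),("g2",378,410,235,306),("g3",428,462,235,306)):
    sub=im[y0:y1,x0:x1].astype(int);bg=np.median(sub.reshape(-1,3),0)
    m=np.abs(sub-bg).sum(-1)>60
    blue=(sub[...,0]>sub[...,2]+40);m&=~blue
    nl,lab,st,_=cv2.connectedComponentsWithStats(m.astype(np.uint8),connectivity=8)
    k=1+np.argmax(st[1:,4]);v,u=np.nonzero(lab==k);px=np.c_[u+x0,v+y0]
    W=ray(r,px,8);c=W[:,:2].mean(0);d=np.linalg.svd(W[:,:2]-c,full_matrices=False)[2][0]
    t=(W[:,:2]-c)@d
    wid=[np.ptp(((W[:,:2]-c)@[-d[1],d[0]])[s]) for s in(t<t.min()+35,t>t.max()-35)]
    print(n,len(px),"ends",c+d*t.min(),c+d*t.max(),"len",np.ptp(t),"wid",wid,"ang",np.arctan2(d[1],d[0]), "maxz",P[v+y0,u+x0,2].max())
crop=lambda a,b,c,d,f:cv2.resize(im[c:d,a:b],None,fx=f,fy=f,interpolation=cv2.INTER_CUBIC)
cv2.imwrite("pics/c1.png",np.vstack([crop(150,350,140,245,4),crop(310,510,195,235,4)])[:600])
cv2.imwrite("pics/c2.png",crop(325,465,230,310,5))
E
```

```text
table z -0.2842901473505087 [ 487.  -196.6    5.1]
case rim 719 ((610.2348022460938, 206.90721130371094), (166.2978973388672, 179.4414520263672), 4.8087029457092285) medz 32.15969485936143
lid 6711 ((621.3582763671875, -53.69477081298828), (210.61151123046875, 227.68832397460938), 0.2170172929763794) medz 19.59981236189129
grip 271 ((633.157470703125, -68.36202239990234), (77.9469223022461, 16.24667739868164), 88.97498321533203) medz 43.43401225256491
pale 312 ends [ 505.6 -110. ] [ 376.9 -148.1] len 134.2224118058706 wid [np.float64(24.2405620974246), np.float64(6.7770909068755)] ang -2.8535309932479 maxz 1054.0901875830723
g2 340 ends [ 505.6 -218.9] [ 371.  -233.5] len 135.47127644282597 wid [np.float64(5.406328252527599), np.float64(25.34404577073749)] ang -3.0334181837299483 maxz 1054.0901875830723
g3 355 ends [ 504.6 -324.3] [ 371.6 -349.4] len 135.36437494095088 wid [np.float64(6.301435773335992), np.float64(25.952801602648073)] ang -2.9549167719701455 maxz 1054.0901875830723
```

View pics/c1.png

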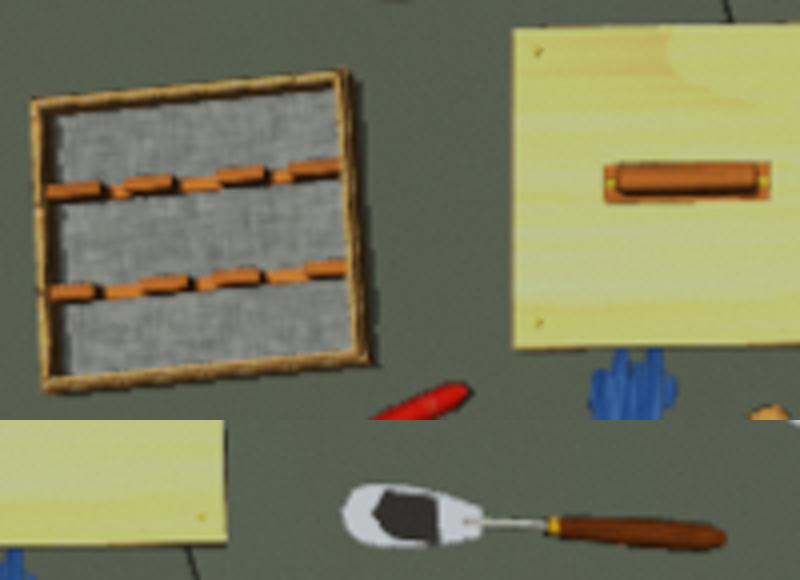

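View pics/c2.png

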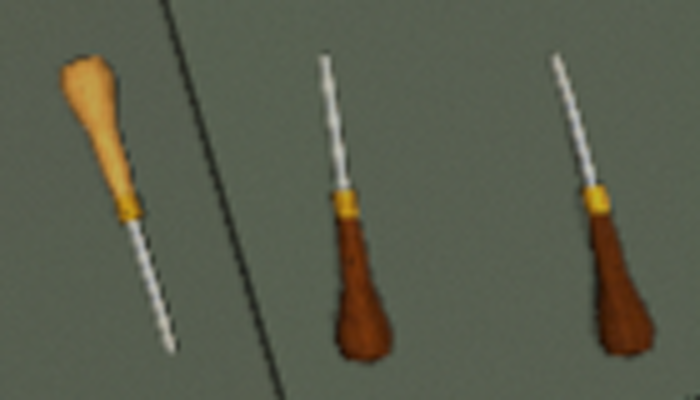

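Both brown gouges lie with their handles toward the robot (lower in the picture). The pale one has its handle away from the robot. In the case, the near rail (c1 row ~283) has wide outer notches and the far rail has a wide middle notch, so case +x points away from the robot at a yaw of about 4.8°.

```bash
cat >> h.py <<'E'
def go(x,y,z,yaw,s=None,pr=True):
    s=s or env.state();p=s["eef_pos"];a=s["tcp_rot"][2]
    d=np.array([x,y,z])-p
    dy=(yaw-a+np.pi/2)%np.pi-np.pi/2   # half-turn symmetric
    o=np.array([d[0]*np.cos(a)+d[1]*np.sin(a),d[0]*np.sin(a)-d[1]*np.cos(a),-d[2],])/1000
    if pr:print("shift",o.round(4),"turn",round(-dy,4),"rows",round(np.linalg.norm(o)/.05,1))
    return o,-dy
def st():
    s=env.state();print("t",round(s["t"],1),"p",s["eef_pos"].round(1),"rot",s["tcp_rot"].round(3),"F",np.round(s["ft_force"],1),"op",round(s["opening"],3));return s
G={"pale":((505.6,-110.),(376.9,-148.1)),"g2":((371,-233.5),(505.6,-218.9)),"g3":((371.6,-349.4),(504.6,-324.3))}
def grasp(n,k=-54):
    a,b=map(np.array,G[n]);u=(b-a)/np.linalg.norm(b-a);c=(a+b)/2
    return (*(c+u*k),np.arctan2(u[1],u[0]))
CASE=[610.2,206.9,np.radians(4.8)]
def place(gy,sgn,k=-54):
    c,s=np.cos(CASE[2]),np.sin(CASE[2]);x=k*sgn
    return CASE[0]+c*x-s*gy,CASE[1]+s*x+c*gy,CASE[2]
E
python3 - <<'E'
from h import *
for n in G:print(n,np.round(grasp(n),3))
x,y,w=grasp("pale");go(x,y,110,w)
E
```

```text
pale [ 493.029 -113.722   -2.854]
g2 [ 3.84615e+02 -2.32023e+02  1.08000e-01]
g3 [ 3.85037e+02 -3.46864e+02  1.87000e-01]
shift [-0.506  -0.6238  0.1042] turn -0.5166 rows 16.2
```

```bash
python3 -m pendant '[[[0.6,-0.36,-0.19,0.06,-0.516],[0.6,-0.36,-0.19,0.06,-0.516],[0.6,-0.36,-0.19,0.06,-0.516],[0.6,-0.36,-0.19,0.06,-0.516],[0.6,-0.36,-0.19,0.06,-0.516],[0.6,-0.36,-0.19,0.06,-0.516],[0.6,-0.36,-0.19,0.06,-0.516],[0.6,-0.36,-0.19,0.06,-0.516]]]'
python3 -c "
from h import *
st();x,y,w=grasp('pale');go(x,y,110,w)"
```

```text
t: 0.95
eef_pos: [436.9, 352.3, 157.0]
tcp_rot: [3.141, -0.0, -2.854]
ft_force: [-0.3, 0.9, -0.3]
opening: 0.605
t 0.9 p [436.9 352.3 157. ] rot [ 3.141 -0.    -2.854] F [-0.3  0.9 -0.3] op 0.605
shift [ 0.0782 -0.4628  0.047 ] turn -0.0006 rows 9.4
```

```bash
python3 -m pendant '[[[0.6,0.06,-0.37,0.03,0],[0.6,0.06,-0.37,0.03,0],[0.6,0.06,-0.37,0.03,0],[0.6,0.06,-0.37,0.03,0],[0.6,0.06,-0.37,0.03,0],[0.6,0.06,-0.37,0.03,0],[0.6,0.06,-0.37,0.03,0],[0.6,0.06,-0.37,0.03,0]]]' >/dev/null
python3 -c "
from h import *
st();x,y,w=grasp('pale');go(x,y,110,w)"
```

```text
t 1.8 p [483.  -21.1 127. ] rot [-3.141 -0.    -2.857] F [-0.1  0.   0.1] op 0.597
shift [ 0.0164 -0.0917  0.017 ] turn -0.0028 rows 1.9
```

```bash
python3 -m pendant '[[[0.6,0.016,-0.091,0.017,0],[0.6,0.016,-0.091,0.017,0],[0.6,0.016,-0.091,0.017,0],[0.6,0.016,-0.091,0.017,0],[0.6,0.016,-0.091,0.017,0],[0.6,0.016,-0.091,0.017,0],[0.6,0.016,-0.091,0.017,0],[0.6,0.016,-0.091,0.017,0]]]' >/dev/null
cat >> h.py <<'E'
def wrist(name):
    s=env.state();r=env.read_camera("wrist");T=np.array(r["tool_from_camera"],float)
    from scipy.spatial.transform import Rotation as Ro
    Rt=Ro.from_euler("xyz",s["tcp_rot"]).as_matrix()
    R=Rt@T[:3,:3];c=Rt@T[:3,3]+s["eef_pos"]
    r["R"]=R.T;r["tvec"]=-R.T@c;cv2.imwrite(name,r["image"]);return r
E
python3 -c "
from h import *
s=st();x,y,w=grasp('pale');go(x,y,2,w);r=wrist('pics/w1.png')
p=np.array([[*s['eef_pos'][:2],12.]])
q=(p@r['R'].T+r['tvec'])[0];print(q,q[:2]/q[2]*r['fx']+[r['cx'],r['cy']])"
```

```text
t 2.5 p [ 493.4 -109.1  110.5] rot [-3.142  0.    -2.853] F [0.3 0.2 0.2] op 0.6
shift [ 0.0017 -0.0043  0.1085] turn 0.0006 rows 2.2
[-1.89953899e-01  1.01197191e+00  2.78079447e+02] [317.93903844 202.38862584]
```

View pics/w1.png

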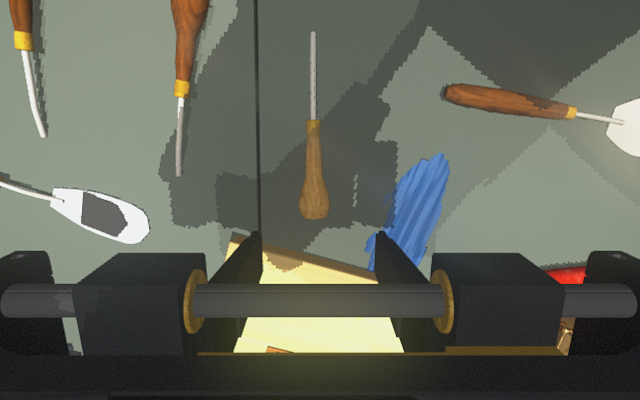

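The wrist view shows the pale handle's thick part at (314,200), right by the projected TCP at (318,202). The measurements agree, so I descend and grip.

```bash
python3 -m pendant '[[[0.6,0.0015,-0.003,0.05,0],[0.6,0.0015,-0.003,0.09,0],[0.6,0.0015,-0.003,0.107,0],[0.6,0.0015,-0.003,0.107,0],[0.6,0.0015,-0.003,0.107,0],[0.2,0.0015,-0.003,0.107,0],[0.1,0.0015,-0.003,0.107,0],[0.1,0.0015,-0.003,0.107,0]]]'
python3 -m pendant '[[[0.1,0,0,0,0],[0.1,0,0,0,0],[0.1,0,0,0,0],[0.1,0,0,-0.02,0],[0.1,0,0,-0.05,0],[0.1,0,0,-0.1,0],[0.1,0,0,-0.1,0],[0.1,0,0,-0.1,0]]]'
python3 -c "
from h import *
st();x,y,w=place(0,-1);go(x,y,100,w)"
```

```text
t: 3.4
eef_pos: [492.9, -113.1, 3.6]
tcp_rot: [-3.141, 0.001, -2.854]
ft_force: [0.6, -0.6, 0.8]
opening: 0.406
t: 4.2
eef_pos: [493.0, -113.1, 103.9]
tcp_rot: [-3.14, 0.002, -2.854]
ft_force: [-0.3, -0.0, -1.5]
opening: 0.241
t 4.2 p [ 493.  -113.1  103.9] rot [-3.140e+00  2.000e-03 -2.854e+00] F [-0.3 -0.  -1.5] op 0.241
shift [-0.256   0.2628  0.0039] turn 0.2035 rows 7.3
```

Gripped, with the opening at 23 mm. Now to the case.

```bash
python3 -m pendant '[[[0.1,-0.256,0.263,0.004,0.2035],[0.1,-0.256,0.263,0.004,0.2035],[0.1,-0.256,0.263,0.004,0.2035],[0.1,-0.256,0.263,0.004,0.2035],[0.1,-0.256,0.263,0.004,0.2035],[0.1,-0.256,0.263,0.004,0.2035],[0.1,-0.256,0.263,0.004,0.2035],[0.1,-0.256,0.263,0.004,0.2035]]]' >/dev/null
python3 -m pendant '[[[0.1,0,0,0,0],[0.1,0,0,0,0],[0.1,0,0,0,0],[0.1,0,0,0,0],[0.1,0,0,0,0],[0.1,0,0,0,0],[0.1,0,0,0,0],[0.1,0,0,0,0]]]' >/dev/null
cat > chk.py <<'E'
import sys
from h import *
gy,sg,out=float(sys.argv[1]),int(sys.argv[2]),sys.argv[3]
s=st();x,y,w=place(gy,sg);go(x,y,s["eef_pos"][2],w)
r=wrist(out);im=r["image"]
c,sn=np.cos(CASE[2]),np.sin(CASE[2])
def pj(p):
    w=np.array([CASE[0]+c*p[0]-sn*p[1],CASE[1]+sn*p[0]+c*p[1],p[2]]);q=r["R"]@w+r["tvec"]
    return (int(q[0]/q[2]*r["fx"]+r["cx"]),int(q[1]/q[2]*r["fy"]+r["cy"]))
for xx in(-29,29):
    for g in(-46,0,46):
        hw=12.5 if (xx<0)==(g!=0) else 6.5
        for e in(-hw,hw):cv2.circle(im,pj((xx,g+e,27)),2,(0,0,255),-1)
for a in((-83.5,-90,34),(-83.5,90,34),(83.5,90,34),(83.5,-90,34)):cv2.circle(im,pj(a),3,(255,0,255),-1)
cv2.imwrite(out,im)
E
python3 chk.py 0 -1 pics/w2.png
```

```text
t 5.8 p [663.8 211.6  99.4] rot [ 3.141  0.    -3.058] F [ 0.3  0.4 -0.3] op 0.239
shift [-0.0002 -0.0002 -0.    ] turn -0.0002 rows 0.0
```

View pics/w2.png

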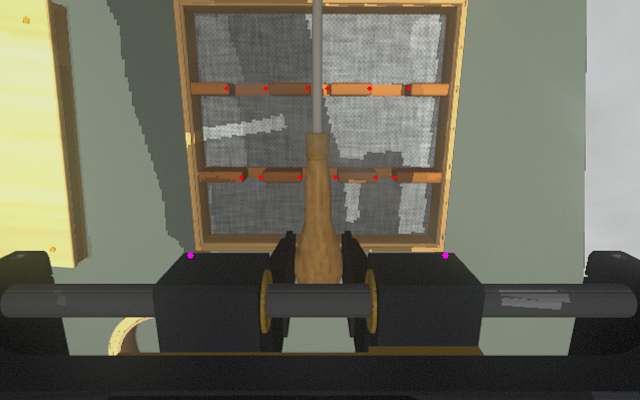

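The handle is centred on the wide middle notch (300–336, row 176) and the blade at x≈318 on the narrow one (308–330, row 88). The projected notch points agree to about 1 mm. Lowering and releasing.

```bash
python3 -m pendant '[[[0.1,0,0,0.03,0],[0.1,0,0,0.06,0],[0.1,0,0,0.075,0],[0.1,0,0,0.083,0],[0.1,0,0,0.089,0],[0.1,0,0,0.089,0],[0.1,0,0,0.089,0],[0.1,0,0,0.089,0]]]'
python3 -m pendant '[[[0.43,0,0,0,0],[0.43,0,0,0,0],[0.43,0,0,0,0],[0.43,0,0,0,0],[0.43,0,0,-0.03,0],[0.43,0,0,-0.08,0],[0.43,0,0,-0.11,0],[0.43,0,0,-0.11,0]]]'
python3 -c "
from h import *
st();x,y,w=grasp('g2');go(x,y,110,w)"
```

```text
t: 6.65
eef_pos: [664.2, 211.8, 11.3]
tcp_rot: [3.141, 0.001, -3.058]
ft_force: [0.1, 0.5, -1.7]
opening: 0.243
t: 7.45
eef_pos: [665.7, 212.2, 125.3]
tcp_rot: [3.141, 0.008, -3.058]
ft_force: [0.2, -0.9, 0.3]
opening: 0.431
t 7.5 p [665.7 212.2 125.3] rot [ 3.141  0.008 -3.058] F [ 0.2 -0.9  0.3] op 0.431
shift [ 0.3172 -0.4191  0.0153] turn -0.0242 rows 10.5
```

```bash
python3 -m pendant '[[[0.6,0.22,-0.29,0.01,-0.024],[0.6,0.22,-0.29,0.01,-0.024],[0.6,0.22,-0.29,0.01,-0.024],[0.6,0.22,-0.29,0.01,-0.024],[0.6,0.22,-0.29,0.01,-0.024],[0.6,0.22,-0.29,0.01,-0.024],[0.6,0.22,-0.29,0.01,-0.024],[0.6,0.22,-0.29,0.01,-0.024]]]'>/dev/null
python3 -c "
from h import *
st();x,y,w=grasp('g2');go(x,y,110,w)
r=cam('top');cv2.imwrite('pics/t2.png',cv2.resize(r['image'][145:245,145:255],None,fx=5,fy=5,interpolation=cv2.INTER_CUBIC))"
```

```text
t 8.2 p [466.2 -98.1 109.7] rot [ 3.141e+00 -2.000e-03 -3.037e+00] F [-0.4 -0.1  0.3] op 0.6
shift [ 0.0952 -0.1246 -0.0003] turn -0.0032 rows 3.1
```

View pics/t2.png

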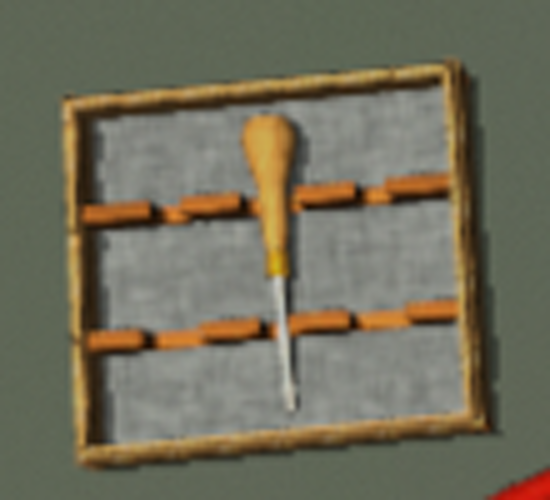

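The pale gouge is seated: handle at (268,150) through the wide notch, tip at (292,408). On to the next one.

```bash
python3 -m pendant '[[[0.6,0.0955,-0.1245,0,-0.003],[0.6,0.0955,-0.1245,0,-0.003],[0.6,0.0955,-0.1245,0,-0.003],[0.6,0.0955,-0.1245,0,-0.003],[0.6,0.0955,-0.1245,0,-0.003],[0.6,0.0955,-0.1245,0,-0.003],[0.6,0.0955,-0.1245,0,-0.003],[0.6,0.0955,-0.1245,0,-0.003]]]'>/dev/null
python3 -c "
from h import *
st();x,y,w=grasp('g2');go(x,y,3.5,w)"
```

```text
t 9.1 p [ 387.9 -228.6  110.2] rot [ 3.141  0.    -3.029] F [ 0.1 -0.2  0. ] op 0.599
shift [ 0.0037 -0.003   0.1067] turn 0.0048 rows 2.1
```

```bash
python3 -m pendant '[[[0.6,0.0025,-0.002,0.05,0.004],[0.6,0.0025,-0.002,0.09,0.004],[0.6,0.0025,-0.002,0.1065,0.004],[0.6,0.0025,-0.002,0.1065,0.004],[0.6,0.0025,-0.002,0.1065,0.004],[0.2,0.0025,-0.002,0.1065,0.004],[0.1,0.0025,-0.002,0.1065,0.004],[0.1,0.0025,-0.002,0.1065,0.004]]]'
python3 -m pendant '[[[0.1,0,0,0,0],[0.1,0,0,0,0],[0.1,0,0,0,0],[0.1,0,0,-0.02,0],[0.1,0,0,-0.05,0],[0.1,0,0,-0.1,0],[0.1,0,0,-0.1,0],[0.1,0,0,-0.1,0]]]'
python3 -c "
from h import *
st();x,y,w=place(46,1);go(x,y,100,w)"
```

```text
t: 9.9
eef_pos: [385.2, -232.0, 4.2]
tcp_rot: [-3.141, 0.001, -3.035]
ft_force: [1.0, 0.8, -0.3]
opening: 0.402
t: 10.7
eef_pos: [385.1, -232.2, 104.4]
tcp_rot: [-3.14, 0.002, -3.035]
ft_force: [-0.2, 0.6, -1.8]
opening: 0.237
t 10.7 p [ 385.1 -232.2  104.4] rot [-3.140e+00  2.000e-03 -3.035e+00] F [-0.2  0.6 -1.8] op 0.237
shift [-0.2176  0.4598  0.0044] turn 0.0229 rows 10.2
```

```bash
python3 -m pendant '[[[0.1,-0.12,0.3,0.004,0],[0.1,-0.12,0.3,0.004,0],[0.1,-0.12,0.3,0.004,0],[0.1,-0.12,0.3,0.004,0],[0.1,-0.12,0.3,0.004,0],[0.1,-0.12,0.3,0.004,0],[0.1,-0.12,0.3,0.004,0],[0.1,-0.12,0.3,0.004,0]]]'>/dev/null
python3 -m pendant '[[[0.1,-0.0976,0.1598,0,0.023],[0.1,-0.0976,0.1598,0,0.023],[0.1,-0.0976,0.1598,0,0.023],[0.1,-0.0976,0.1598,0,0.023],[0.1,-0.0976,0.1598,0,0.023],[0.1,-0.0976,0.1598,0,0.023],[0.1,-0.0976,0.1598,0,0.023],[0.1,-0.0976,0.1598,0,0.023]]]'>/dev/null
python3 -m pendant '[[[0.1,0,0,0,0],[0.1,0,0,0,0],[0.1,0,0,0,0],[0.1,0,0,0,0],[0.1,0,0,0,0],[0.1,0,0,0,0],[0.1,0,0,0,0],[0.1,0,0,0,0]]]' >/dev/null
python3 chk.py 46 1 pics/w3.png
```

```text
t 13.1 p [552.4 248.4  99.8] rot [ 3.142  0.    -3.058] F [-0.7  0.5  0.9] op 0.241
shift [-0.0002 -0.0002 -0.    ] turn 0.0 rows 0.0
```

View pics/w3.png

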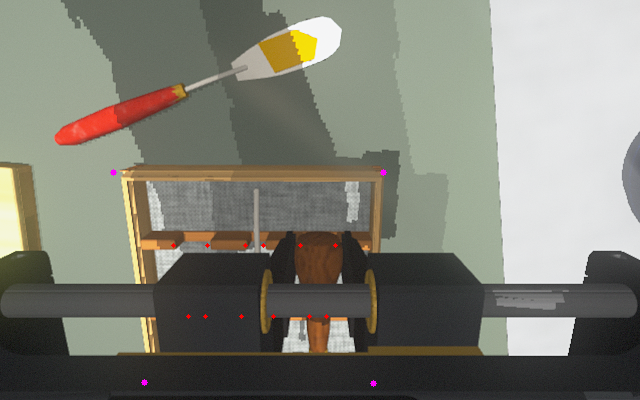

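Handle centre (318) matches the projected wide notch (300–336). The pale blade at 256 matches its own notch (246–264). Lowering.

```bash
python3 -m pendant '[[[0.1,0,0,0.03,0],[0.1,0,0,0.06,0],[0.1,0,0,0.075,0],[0.1,0,0,0.083,0],[0.1,0,0,0.089,0],[0.1,0,0,0.089,0],[0.1,0,0,0.089,0],[0.1,0,0,0.089,0]]]'
python3 -m pendant '[[[0.38,0,0,0,0],[0.38,0,0,0,0],[0.38,0,0,0,0],[0.38,0,0,0,0],[0.38,0,0,-0.03,0],[0.38,0,0,-0.08,0],[0.38,0,0,-0.11,0],[0.38,0,0,-0.11,0]]]'
python3 -c "
from h import *
st();x,y,w=grasp('g3');go(x,y,110,w)"
```

```text
t: 13.95
eef_pos: [552.8, 248.5, 11.7]
tcp_rot: [3.141, 0.001, -3.058]
ft_force: [0.9, 0.1, -0.4]
opening: 0.237
t: 14.75
eef_pos: [554.0, 249.0, 125.1]
tcp_rot: [3.14, 0.007, -3.058]
ft_force: [0.8, 0.9, -0.4]
opening: 0.382
t 14.8 p [554.  249.  125.1] rot [ 3.14   0.007 -3.058] F [ 0.8  0.9 -0.4] op 0.382
shift [ 0.2183 -0.5796  0.0151] turn -0.1027 rows 12.4
```

```bash
python3 -m pendant '[[[0.6,0.11,-0.3,0.01,0],[0.6,0.11,-0.3,0.01,0],[0.6,0.11,-0.3,0.01,0],[0.6,0.11,-0.3,0.01,0],[0.6,0.11,-0.3,0.01,0],[0.6,0.11,-0.3,0.01,0],[0.6,0.11,-0.3,0.01,0],[0.6,0.11,-0.3,0.01,0]]]'>/dev/null
python3 -m pendant '[[[0.6,0.108,-0.279,0,-0.1027],[0.6,0.108,-0.279,0,-0.1027],[0.6,0.108,-0.279,0,-0.1027],[0.6,0.108,-0.279,0,-0.1027],[0.6,0.108,-0.279,0,-0.1027],[0.6,0.108,-0.279,0,-0.1027],[0.6,0.108,-0.279,0,-0.1027],[0.6,0.108,-0.279,0,-0.1027]]]'>/dev/null
python3 -c "
from h import *
st();x,y,w=grasp('g3');go(x,y,3.5,w)
r=cam('top');cv2.imwrite('pics/t3.png',cv2.resize(r['image'][145:245,145:255],None,fx=4,fy=4,interpolation=cv2.INTER_CUBIC))"
```

```text
t 16.4 p [ 383.5 -346.5  110.1] rot [ 3.14  -0.    -2.957] F [-0.2  0.1 -0.7] op 0.601
shift [-0.0014 -0.0006  0.1066] turn -0.0015 rows 2.1
```

View pics/t3.png

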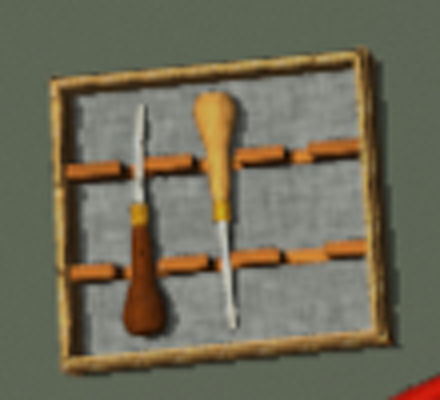

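The second gouge is seated in the left groove: blade (140,105) through the narrow notch, handle (145,315). Grasping the third.

```bash
python3 -m pendant '[[[0.6,-0.001,-0.0006,0.05,0],[0.6,-0.001,-0.0006,0.09,0],[0.6,-0.001,-0.0006,0.1065,0],[0.6,-0.001,-0.0006,0.1065,0],[0.6,-0.001,-0.0006,0.1065,0],[0.2,-0.001,-0.0006,0.1065,0],[0.1,-0.001,-0.0006,0.1065,0],[0.1,-0.001,-0.0006,0.1065,0]]]'
python3 -m pendant '[[[0.1,0,0,0,0],[0.1,0,0,0,0],[0.1,0,0,0,0],[0.1,0,0,-0.02,0],[0.1,0,0,-0.05,0],[0.1,0,0,-0.1,0],[0.1,0,0,-0.1,0],[0.1,0,0,-0.1,0]]]'
python3 -c "
from h import *
st();x,y,w=place(-46,1);go(x,y,100,w)"
```

```text
t: 17.2
eef_pos: [384.9, -347.2, 4.8]
tcp_rot: [-3.141, 0.001, -2.955]
ft_force: [-0.6, -0.5, -0.4]
opening: 0.405
t: 18.0
eef_pos: [384.8, -347.5, 105.0]
tcp_rot: [-3.14, 0.001, -2.955]
ft_force: [-0.1, -0.2, -1.1]
opening: 0.241
t 18.0 p [ 384.8 -347.5  105. ] rot [-3.140e+00  1.000e-03 -2.955e+00] F [-0.1 -0.2 -1.1] op 0.241
shift [-0.2658  0.4628  0.005 ] turn 0.1025 rows 10.7
```

```bash
python3 -m pendant '[[[0.1,-0.14,0.3,0.005,0],[0.1,-0.14,0.3,0.005,0],[0.1,-0.14,0.3,0.005,0],[0.1,-0.14,0.3,0.005,0],[0.1,-0.14,0.3,0.005,0],[0.1,-0.14,0.3,0.005,0],[0.1,-0.14,0.3,0.005,0],[0.1,-0.14,0.3,0.005,0]]]'>/dev/null
python3 -m pendant '[[[0.1,-0.1258,0.1628,0,0.1025],[0.1,-0.1258,0.1628,0,0.1025],[0.1,-0.1258,0.1628,0,0.1025],[0.1,-0.1258,0.1628,0,0.1025],[0.1,-0.1258,0.1628,0,0.1025],[0.1,-0.1258,0.1628,0,0.1025],[0.1,-0.1258,0.1628,0,0.1025],[0.1,-0.1258,0.1628,0,0.1025]]]'>/dev/null
python3 -m pendant '[[[0.1,0,0,0,0],[0.1,0,0,0,0],[0.1,0,0,0,0],[0.1,0,0,0,0],[0.1,0,0,0,0],[0.1,0,0,0,0],[0.1,0,0,0,0],[0.1,0,0,0,0]]]' >/dev/null
python3 chk.py -46 1 pics/w4.png
```

```text
t 20.4 p [560.  156.8  99.3] rot [ 3.141 -0.    -3.058] F [ 0.1 -1.   0.1] op 0.239
shift [-0.0002 -0.0003 -0.    ] turn 0.0002 rows 0.0
```

View pics/w4.png

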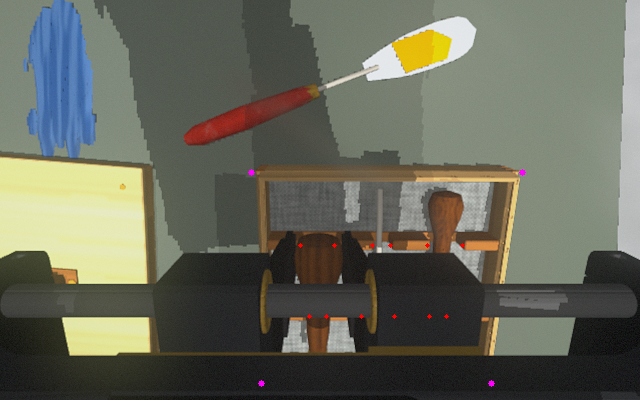

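Handle centre (318) sits over the right-hand wide notch (300–336). Lowering.

```bash
python3 -m pendant '[[[0.1,0,0,0.03,0],[0.1,0,0,0.06,0],[0.1,0,0,0.075,0],[0.1,0,0,0.083,0],[0.1,0,0,0.088,0],[0.1,0,0,0.088,0],[0.1,0,0,0.088,0],[0.1,0,0,0.088,0]]]'
python3 -m pendant '[[[0.38,0,0,0,0],[0.38,0,0,0,0],[0.38,0,0,0,0],[0.38,0,0,0,0],[0.38,0,0,-0.03,0],[0.38,0,0,-0.08,0],[0.38,0,0,-0.11,0],[0.38,0,0,-0.11,0]]]'
python3 -m pendant '[[[0.5,0,-0.25,0,0],[0.5,0,-0.25,0,0],[0.5,0,-0.25,0,0],[0.5,0,-0.25,0,0],[0.5,0,-0.25,0,0],[0.5,0,-0.25,0,0],[0.5,0,-0.25,0,0],[0.5,0,-0.25,0,0]]]' >/dev/null
python3 - <<'E'
from h import *
np.set_printoptions(precision=1,suppress=True)
st();r=cam("top");im=r["image"]
P=cloud(r);m=np.zeros((400,640),bool);m[135:240,265:380]=1
for a,b in((14,26),(36,50)):
    mm=(m&(P[...,2]>a)&(P[...,2]<b)).astype(np.uint8)
    mm=cv2.morphologyEx(mm,cv2.MORPH_OPEN,np.ones((3,3),np.uint8)) 
    n,l,s,_=cv2.connectedComponentsWithStats(mm);k=1+np.argmax(s[1:,4]);v,u=np.nonzero(l==k)
    print("lid",a,cv2.minAreaRect(P[v,u,:2].astype(np.float32)))
# lid by colour edge
hsv=cv2.cvtColor(im,cv2.COLOR_BGR2HSV)
ym=((hsv[...,1]>70)&(hsv[...,2]>150)&(hsv[...,0]>20)&(hsv[...,0]<40)&m).astype(np.uint8)
c=max(cv2.findContours(ym,0,2)[0],key=cv2.contourArea)[:,0]
print("lid colour",cv2.minAreaRect(ray(r,c,20)[:,:2].astype(np.float32)))
cv2.imwrite('pics/t4.png',cv2.resize(im[130:250,145:385],None,fx=3.3,fy=3.3,interpolation=cv2.INTER_CUBIC))
E
```

```text
t: 21.25
eef_pos: [560.4, 156.9, 12.1]
tcp_rot: [3.141, 0.001, -3.058]
ft_force: [-1.1, -0.3, -0.3]
opening: 0.242
t: 22.05
eef_pos: [561.8, 157.1, 125.4]
tcp_rot: [3.141, 0.007, -3.058]
ft_force: [0.2, -0.0, -0.2]
opening: 0.381
t 22.9 p [580.6 -91.4 120.7] rot [ 3.1 -0.  -3.1] F [-0.3  0.1  0.6] op 0.498
lid 14 ((686.515869140625, 14.436802864074707), (76.26985168457031, 32.89286804199219), 0.03856636956334114)Traceback (most recent call last):
  File "<stdin>", line 8, in <module>
    return _wrapfunc(a, 'argmax', axis=axis, out=out, **kwds)
    return bound(*args, **kwds)
ValueError: attempt to get argmax of an empty sequence
```

```bash
python3 -m pendant '[[[0.5,0.113,-0.151,-0.04,1.1],[0.5,0.113,-0.151,-0.04,1.1],[0.5,0.113,-0.151,-0.04,1.1],[0.5,0.113,-0.151,-0.04,1.1],[0.5,0.113,-0.151,-0.04,1.1],[0.5,0.113,-0.151,-0.04,1.1],[0.5,0.113,-0.151,-0.04,1.1],[0.5,0.113,-0.151,-0.04,1.1]]]' >/dev/null
python3 - <<'E'
from h import *
np.set_printoptions(precision=1,suppress=True)
st();r=cam("top");im=r["image"]
cv2.imwrite('pics/t4.png',cv2.resize(im[130:250,145:385],None,fx=3.3,fy=3.3,interpolation=cv2.INTER_CUBIC))
P=cloud(r);m=np.zeros((400,640),bool);m[135:240,265:380]=1
for a,b,z in((14,26,20),(36,50,45)):
    mm=(m&(P[...,2]>a)&(P[...,2]<b)).astype(np.uint8)
    if z==20:mm=cv2.morphologyEx(mm,cv2.MORPH_OPEN,np.ones((3,3),np.uint8))
    n,l,s,_=cv2.connectedComponentsWithStats(mm);k=1+np.argmax(s[1:,4]);v,u=np.nonzero(l==k)
    print("lid",a,cv2.minAreaRect(P[v,u,:2].astype(np.float32)),"ray",cv2.minAreaRect(ray(r,np.c_[u,v],z)[:,:2].astype(np.float32)))
hsv=cv2.cvtColor(im,cv2.COLOR_BGR2HSV)
ym=((hsv[...,1]>70)&(hsv[...,2]>150)&(hsv[...,0]>20)&(hsv[...,0]<40)&m).astype(np.uint8)
c=max(cv2.findContours(ym,0,2)[0],key=cv2.contourArea)[:,0]
print("lid colour",cv2.minAreaRect(ray(r,c,20)[:,:2].astype(np.float32)))
# case rim again and by ray
m[:]=0;m[148:245,148:250]=1
mm=m&(P[...,2]>29)&(P[...,2]<40);v,u=np.nonzero(mm)
print("case",cv2.minAreaRect(P[v,u,:2].astype(np.float32)),"ray",cv2.minAreaRect(ray(r,np.c_[u,v],34)[:,:2].astype(np.float32)),"max z",P[m].max(0)[2])
E
```

```text
t 23.7 p [ 481.4 -251.   161.3] rot [ 3.1 -0.   2.1] F [0.3 0.3 0. ] op 0.498
lid 14 ((633.691162109375, -68.32057189941406), (185.29736328125, 198.33432006835938), 0.18541426956653595) ray ((633.3433837890625, -68.37254333496094), (184.9105224609375, 197.58224487304688), 0.17559672892093658)
lid 36 ((632.9780883789062, -68.35568237304688), (77.7926025390625, 16.33392906188965), 88.71456909179688) ray ((632.1040649414062, -68.42657470703125), (77.47521209716797, 15.765778541564941), 89.17724609375)
lid colour ((633.3223876953125, -68.2238540649414), (184.210205078125, 197.2283477783203), 0.15626557171344757)
case ((609.6172485351562, 206.705078125), (165.75344848632812, 178.63787841796875), 4.697598934173584) ray ((608.8384399414062, 205.83120727539062), (165.2424774169922, 177.92327880859375), 4.648758411407471) max z 1054.0901875830723
```

View pics/t4.png

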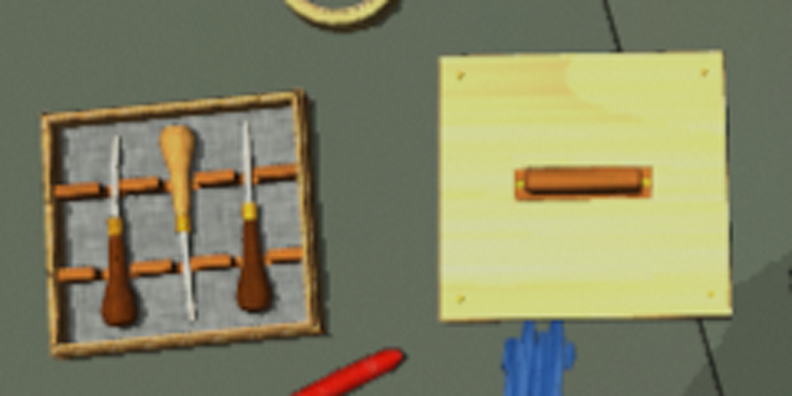

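All three gouges are seated: heads at (120,305), (178,140) and (253,290), each through its notches. Now the lid.

```bash
python3 -c "
from h import *
st();go(633.3,-68.3,100,np.pi/2+.003)"
```

```text
t 23.8 p [ 481.4 -250.9  161.2] rot [ 3.142 -0.     2.122] F [-0.2 -0.7 -0.1] op 0.5
shift [0.076  0.225  0.0612] turn 0.548 rows 4.9
```

```bash
python3 -m pendant '[[[0.5,0.076,0.225,0.06,0.548],[0.5,0.076,0.225,0.06,0.548],[0.5,0.076,0.225,0.06,0.548],[0.5,0.076,0.225,0.06,0.548],[0.5,0.076,0.225,0.06,0.548],[0.5,0.076,0.225,0.06,0.548],[0.5,0.076,0.225,0.06,0.548],[0.5,0.076,0.225,0.06,0.548]]]' >/dev/null
python3 -c "
from h import *
st();go(633.3,-68.3,24,np.pi/2+.003);wrist('pics/w5.png')"
```

```text
t 24.6 p [631.8 -69.  101.4] rot [-3.141 -0.     1.579] F [0.3 0.8 0.8] op 0.502
shift [0.0007 0.0015 0.0774] turn 0.0053 rows 1.5
```

View pics/w5.png

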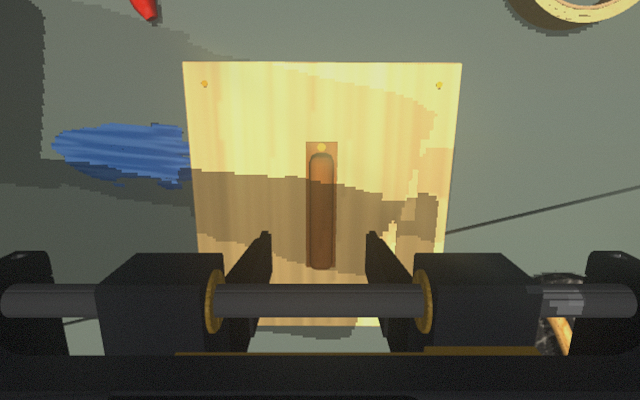

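The bar grip is centred between the fingers at x≈321. Grasping and lifting it.

```bash
python3 -m pendant '[[[0.5,0.0005,0.001,0.03,0.004],[0.5,0.0005,0.001,0.06,0.004],[0.5,0.0005,0.001,0.0765,0.004],[0.5,0.0005,0.001,0.0765,0.004],[0.5,0.0005,0.001,0.0765,0.004],[0.05,0.0005,0.001,0.0765,0.004],[0.05,0.0005,0.001,0.0765,0.004],[0.05,0.0005,0.001,0.0765,0.004]]]'
python3 -m pendant '[[[0.05,0,0,0,0],[0.05,0,0,0,0],[0.05,0,0,0,0],[0.05,0,0,0,0],[0.05,0,0,0,0],[0.05,0,0,0,0],[0.05,0,0,0,0],[0.05,0,0,0,0]]]'
python3 -m pendant '[[[0.05,0,0,-0.02,0],[0.05,0,0,-0.04,0],[0.05,0,0,-0.06,0],[0.05,0,0,-0.08,0],[0.05,0,0,-0.1,0],[0.05,0,0,-0.12,0],[0.05,0,0,-0.12,0],[0.05,0,0,-0.12,0]]]'
python3 -c "
from h import *
st();go(609.6,206.5,145,np.pi/2+.0825)"
```

```text
t: 25.4
eef_pos: [633.6, -68.8, 25.7]
tcp_rot: [3.14, 0.0, 1.573]
ft_force: [-0.3, 0.3, -0.4]
opening: 0.3
t: 26.2
eef_pos: [633.4, -68.6, 25.1]
tcp_rot: [3.141, -0.0, 1.574]
ft_force: [-0.8, 0.6, 4.6]
opening: 0.163
t: 27.0
eef_pos: [632.9, -68.6, 144.0]
tcp_rot: [-3.141, -0.0, 1.573]
ft_force: [0.1, 0.4, -3.9]
opening: 0.166
t 27.0 p [632.9 -68.6 144. ] rot [-3.141 -0.     1.573] F [ 0.1  0.4 -3.9] op 0.166
shift [ 0.2752 -0.0226 -0.001 ] turn -0.0798 rows 5.5
```

```bash
python3 -m pendant '[[[0.05,0.03,-0.002,0,-0.01],[0.05,0.07,-0.006,0,-0.02],[0.05,0.115,-0.01,0,-0.04],[0.05,0.16,-0.014,0,-0.06],[0.05,0.2,-0.017,0,-0.08],[0.05,0.24,-0.02,0,-0.08],[0.05,0.265,-0.022,0,-0.08],[0.05,0.275,-0.0226,0,-0.08]]]'>/dev/null
python3 -m pendant '[[[0.05,0,0,0,0],[0.05,0,0,0,0],[0.05,0,0,0,0],[0.05,0,0,0,0],[0.05,0,0,0,0],[0.05,0,0,0,0],[0.05,0,0,0,0],[0.05,0,0,0,0]]]'
python3 - <<'E'
from h import *
s=st();go(609.6,206.5,70,np.pi/2+.0825)
r=cam("top");im=r["image"];P=cloud(r);m=np.zeros((400,640),bool);m[120:270,120:270]=1
cv2.imwrite('pics/t5.png',cv2.resize(im[110:270,120:290],None,fx=3.5,fy=3.5))
hsv=cv2.cvtColor(im,cv2.COLOR_BGR2HSV)
ym=((hsv[...,1]>70)&(hsv[...,2]>120)&(hsv[...,0]>18)&(hsv[...,0]<40)&m).astype(np.uint8)
q=P[(ym>0)&(P[...,2]>100)&(P[...,2]<170)];print(len(q))
if len(q)>100:
    A=np.c_[q[:,:2]-[609,206],np.ones(len(q))];print("plane",np.linalg.lstsq(A,q[:,2],rcond=None)[0],cv2.minAreaRect(q[:,:2].astype(np.float32)))
E
```

```text
t: 28.6
eef_pos: [610.0, 206.2, 144.8]
tcp_rot: [3.141, -0.0, 1.653]
ft_force: [-0.3, -0.5, -2.4]
opening: 0.167
t 28.6 p [610.  206.2 144.8] rot [ 3.141 -0.     1.653] F [-0.3 -0.5 -2.4] op 0.167
shift [ 0.0003 -0.0003  0.0748] turn 0.0001 rows 1.5
3632
plane [-4.79942585e-04 -2.98580804e-03  1.39154268e+02] ((611.989990234375, 184.45703125), (185.7107391357422, 153.76333618164062), 4.709209442138672)
```

View pics/t5.png

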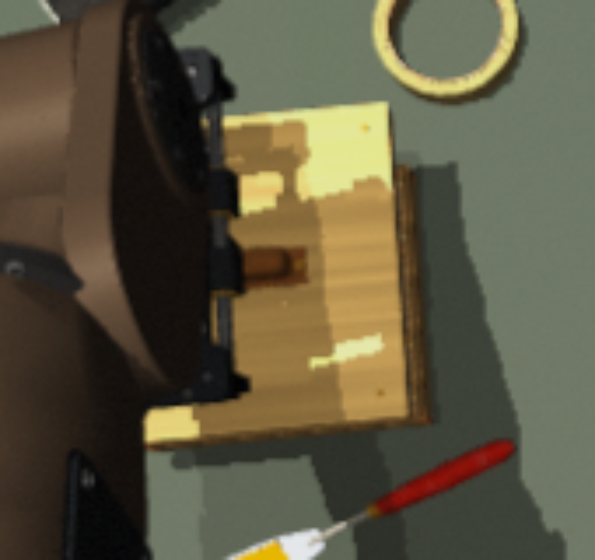

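The lid hangs level (slope 0.003) over the case. The top depth image puts it within 1 mm of centred in both axes and 0.1° in yaw. Lowering slowly.

```bash
python3 -m pendant '[[[0.05,0,0,0.02,0],[0.05,0,0,0.04,0],[0.05,0,0,0.06,0],[0.05,0,0,0.07,0],[0.05,0,0,0.075,0],[0.05,0,0,0.08,0],[0.05,0,0,0.083,0],[0.05,0,0,0.086,0]]]'
python3 -m pendant '[[[0.05,0,0,0.003,0],[0.05,0,0,0.006,0],[0.05,0,0,0.008,0],[0.05,0,0,0.01,0],[0.05,0,0,0.012,0],[0.05,0,0,0.013,0],[0.05,0,0,0.013,0],[0.05,0,0,0.013,0]]]'
```

```text
t: 29.45
eef_pos: [610.2, 206.4, 59.2]
tcp_rot: [3.141, -0.0, 1.654]
ft_force: [0.7, 0.0, -2.3]
opening: 0.164
t: 30.25
eef_pos: [610.0, 206.3, 45.8]
tcp_rot: [3.141, -0.0, 1.653]
ft_force: [0.6, 0.6, -3.3]
opening: 0.165
```

```bash
python3 -m pendant '[[[0.05,0,0,0.0005,0],[0.05,0,0,0.001,0],[0.05,0,0,0.0015,0],[0.05,0,0,0.0015,0],[0.05,0,0,0.0015,0],[0.05,0,0,0.0015,0],[0.05,0,0,0.0015,0],[0.05,0,0,0.0015,0]]]'
python3 -m pendant '[[[0.5,0,0,0,0],[0.5,0,0,0,0],[0.5,0,0,0,0],[0.5,0,0,0,0],[0.5,0,0,0,0],[0.5,0,0,0,0],[0.5,0,0,0,0],[0.5,0,0,0,0]]]'
python3 -m pendant '[[[0.5,0,0,-0.03,0],[0.5,0,0,-0.07,0],[0.5,0,0,-0.12,0],[0.5,-0.05,0,-0.12,0],[0.5,-0.1,0,-0.12,0],[0.5,-0.15,0,-0.12,0],[0.5,-0.2,0,-0.12,0],[0.5,-0.25,0,-0.12,0]]]'
python3 -m pendant '[[[0.5,-0.1,0,0,0],[0.5,-0.1,0,0,0],[0.5,-0.1,0,0,0],[0.5,-0.1,0,0,0],[0.5,-0.1,0,0,0],[0.5,-0.1,0,0,0],[0.5,-0.1,0,0,0],[0.5,-0.1,0,0,0]]]'
python3 - <<'E'
from h import *
r=cam("top");im=r["image"];P=cloud(r);m=np.zeros((400,640),bool);m[140:260,135:265]=1
mm=(m&(P[...,2]>30)&(P[...,2]<50)).astype(np.uint8);mm=cv2.morphologyEx(mm,cv2.MORPH_OPEN,np.ones((3,3),np.uint8))
v,u=np.nonzero(mm);q=P[v,u];A=np.c_[q[:,:2]-[609.6,206.5],np.ones(len(q))]
print("plane",np.linalg.lstsq(A,q[:,2],rcond=None)[0].round(4),"med",np.median(q[:,2]),cv2.minAreaRect(q[:,:2].astype(np.float32)))
cv2.imwrite('pics/t6.png',im)
E
```

```text
t: 31.05
eef_pos: [610.0, 206.3, 45.2]
tcp_rot: [3.141, -0.0, 1.654]
ft_force: [-2.2, -1.6, 6.9]
opening: 0.169
t: 31.85
eef_pos: [609.9, 206.3, 44.3]
tcp_rot: [3.142, -0.0, 1.654]
ft_force: [1.4, -0.3, 0.4]
opening: 0.5
t: 32.65
eef_pos: [630.4, -44.8, 164.5]
tcp_rot: [3.141, -0.0, 1.654]
ft_force: [0.3, 0.8, 0.7]
opening: 0.5
t: 33.45
eef_pos: [639.0, -141.6, 164.4]
tcp_rot: [3.141, -0.0, 1.655]
ft_force: [-0.3, 0.8, -0.4]
opening: 0.502
plane [-6.00000e-04 -1.00000e-04  3.97676e+01] med 39.75176363321964 ((610.123046875, 206.44149780273438), (185.96046447753906, 198.7924041748047), 4.852890491485596)
```

View pics/t6.png

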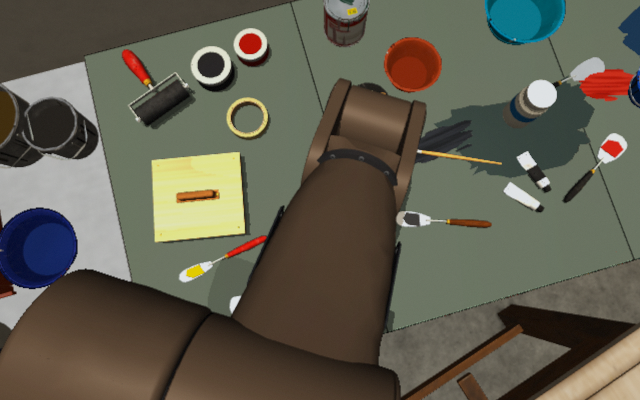

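The lid is on the case at (198,196). Its panel top reads z = 39.8 against 40 nominal, level to 0.001 and centred within 1 mm. The tape, brush and scraper are where they were. Handing in.

```bash
python3 -c "
from h import *
st();env.job_done()"
```

```text
t 33.5 p [ 638.9 -141.9  164.4] rot [ 3.141 -0.     1.654] F [-0.5  0.1  0.2] op 0.5
the job is handed in; nothing more can be done
```

All three gouges are in their grooves and the lid sits fully home. I handed the job in at about 33.5 s of the 93 s allowed; no verdict is reported.

- **Gouges:** the pale gouge lies head to tail in the middle groove, and the two brown ones are in the outer grooves. Each was seen lying through its wide and narrow notches in the top camera before the lid went on. I judged their position along the grooves by eye, with no measurement; the left brown gouge looked a few millimetres towards the robot.
- **Lid:** its panel top measures 39.8 mm high against the nominal 40 mm, tilted by less than 0.001 rad. It is within about 1 mm of centred, with yaw matching the case to about 0.2°.
- **Robot:** the gripper is open, clear of everything and reads about zero force.
- **Scraper, brush and tape:** the last top picture shows them in their original places, with the brush's bristle end hidden behind the arm. Their shift was judged by eye, not measured.
- **Disagreement:** the case's outer rim corners in the wrist camera were up to about 5 mm off the top-camera prediction. The visible notches agreed to about 1 mm, so I used those.

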